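# Poise a stamp over a marked clay tile

### The job

Push the sled with the clay tile along its jig by the wooden knob until it is fully home and the roller catch has dropped into its notch, and let go of the knob. Then take the orange-handled stamp, lift it over the row of fresh cups, and finish while still holding it still and level, centred over the rectangle outlined on the tile and square to it (long side to long side), about a centimetre above the clay. The stamp must never touch the clay, and the cups and the blue-handled stamp must stay where they are.

Things in the scene. Friction and masses are not known exactly. Their poses are not given: they have to be found in the camera images.
- jig: Fixed stamping jig: wooden base 269 x 154 x 8 mm, aluminium rails along x (tops 24 mm above the table, 122 mm apart inside), dark end stop at +x. Origin: on the table under the sled's centre when home; x is the direction the sled is pushed home. In the +y rail, 45 mm towards +x from the origin, is a sprung black roller (24 mm across, green-backed).
- sled: Loose pale wooden sled 160 x 120 x 10 mm between the jig's rails (1 mm play each side), carrying a grey clay tile and a knob. Origin: centre of its underside; axes as the jig's. Starts 55 to 85 mm short; home when its origin is at the jig's in x, y: the roller drops 3 mm into a notch in its +y edge. End stop 2 mm beyond. Push: about 2 N, rising to about 8 N along the last 45 mm, past the roller.
- knob (a point): Grip point on the sled's dark wooden knob: a square upright post 18 x 18 mm, sides along the sled's x and y, 52 mm tall, its top 70 mm above the table. This point lies on its axis 48 mm above the table, 68 mm towards -x from the sled's centre. The tile begins 20 mm from the knob's +x face, its top 36 mm above the table. Axes as the sled's.
- mark (a point): Centre of the pale outlined rectangle, 60 mm (along x) x 46 mm (along y), drawn on the tile; the point lies on the tile's top face, 36 mm above the table, 16 mm towards +x from the sled's centre. Axes as the sled's, z up.
- stamp_centre (a point): The orange-handled stamp, standing on the table, 72 mm tall: a terracotta plate 52 mm (x) x 38 mm (y) x 14 mm, with an upright orange handle 30 mm (x) x 20 mm (y) from 14 to 72 mm above its underside. This point is at its middle, 36 mm above its underside. x along its long side, z up; a half turn makes no difference. About 0.17 kg.
- stamp_face (a point): Centre of the underside of the orange-handled stamp, the face to be held over the mark. Axes as stamp_centre.
- spare_centre (a point): The blue-handled stamp, otherwise just like the orange one; leave it alone. Same point and axes. The two stamps may stand in either place.
- wareboard: Fixed plank 330 mm (x) x 100 mm (y), 12 mm thick, lying between the stamps and the jig, with the cups in a row along its x. Origin: centre of its underside, on the table. The cups' rims are 92 mm above the table.
- cup0_centre (a point): Fresh unfired clay cup, grey-brown, 72 mm across the rim, 80 mm tall, loose on the ware board, one of three in a row. Must not be disturbed. This point is its centre, 40 mm above its foot.
- cup1_centre (a point): Fresh unfired clay cup, grey-brown, 72 mm across the rim, 80 mm tall, loose on the ware board, one of three in a row. Must not be disturbed. This point is its centre, 40 mm above its foot.
- cup2_centre (a point): Fresh unfired clay cup, grey-brown, 72 mm across the rim, 80 mm tall, loose on the ware board, one of three in a row. Must not be disturbed. This point is its centre, 40 mm above its foot.
Not all that is in view belongs to the job. Of the things that look like the part that bears stamp_centre, the larger one is meant.

How it is judged:
On the way, in this order (a step that is already met when the one before it is completed fails the run):
1. the sled is home in the jig, held by the roller catch, and the knob has been let go (x of sled in the frame of jig between -0.0035 and 0.0035 m and z of sled in the frame of jig below 0.012 m and contact force between the fingers and sled below 0.2 N and linear speed of sled below 0.01 m/s), for 0.2 s.
2. the orange-handled stamp passes over the ware board with its underside above the cups' rims (y of stamp_face in the frame of wareboard between -0.05 and 0.05 m and z of stamp_face in the frame of wareboard above 0.092 m), for 0.05 s.
At the end, for the whole second after the job is handed in: Sled within 3.5 mm of home, at rest; orange stamp held still in the fingers, its face 3 to 20 mm above the tile without contact, within 7 mm of the mark's centre along each axis, within 0.14 rad of square, tilted under 0.10 rad; cups and blue stamp within 12 mm of their start (x of sled in the frame of jig between -0.0035 and 0.0035 m and z of sled in the frame of jig below 0.012 m and linear speed of sled below 0.01 m/s and x of stamp_face in the frame of mark between -0.007 and 0.007 m and y of stamp_face in the frame of mark between -0.007 and 0.007 m and z of stamp_face in the frame of mark between 0.003 and 0.02 m and angle between the x axis of stamp_face and the x axis of mark, either way round below 0.14 rad and angle between stamp_face's own z axis and vertical below 0.1 rad and contact force between the fingers and stamp above 1 N and contact force between stamp and sled below 0.05 N and linear speed of stamp below 0.02 m/s and distance of each of cup0_centre, cup1_centre, cup2_centre, spare_centre from where it was at the start of the episode below 0.012 m); the arm keeps its last pose, push and grip.
It fails at once if the stamp touches the clay tile or its sled (contact force between stamp and sled above 0.3 N).
It fails at once if a cup or the blue-handled stamp is moved by 12 mm or more (distance of any of cup0_centre, cup1_centre, cup2_centre, spare_centre from where it was at the start of the episode above 0.012 m).
It also fails if it takes over 64 s, if anything falls off the work surface, if the arm or the gripper's body presses on something with over 40 N, if the wrist force passes 120 N, or if a joint passes its speed limit or range.

### The arm

A 6-joint arm with a two-finger parallel gripper is mounted at the origin on the work surface. World frame = base frame: x ahead of the robot, y to its left, z up, the work surface at z = 0. Lengths are in m, angles in rad, forces in N, time in s.
With the tool pointing down it reaches from about 0.3 to 0.775 m from the base axis. Payload 14.6 kg.
Tool frame: the origin (TCP) lies midway between the tips of the shut fingers; the grasp point (between the pads) lies 19 mm behind it (ctrl.pinch_z is the distance from the TCP to the grasp point, in m); z points along the fingers, y is the line along which they close (so a half turn about z gives the same grasp; the last joint's range is limited). The gripper opens to 94 mm and grips with 3 to 60 N. Pads are 16 mm wide; open, the fingers measure 119 mm over their backs; the gripper's body (75 mm by 177 mm) begins 78 mm behind the grasp point.
Start: joints at [1.25, 0.3, 1.521, -0, 1.321, -0.067], TCP at [0.138, 0.532, 0.205] pointing down, gripper open.
Joint ranges: [-3.03, 3.03], [-0.79, 2.21], [0.23, 2.52], [-1.04, 4.18], [0, 3.07], [-2.55, 2.55]. Speed limits (rad/s): [2.22, 2.22, 2.57, 3.14, 3.14, 3.14].

### API

Orientations are given as [roll, pitch, yaw] about the fixed x, y, z axes, in that order (R = Rz(yaw) Ry(pitch) Rx(roll)).
In Python, from station import ctrl gives the robot as it stands.
- The arm moves only by the tool jog_arm, never from a script. Its argument "motion" is a list of rows, each a list of 7 numbers: the shift along the tool's x, y, z in m, then the turn, a rotation vector about the tool's x, y, z in rad, then the opening, from -1 (shut) to 1 (fully open). In form: [[tx, ty, tz, rx, ry, rz, gripper], ...]. A call has 1 to 5 rows; each row shifts and turns the commanded pose from where the row before left it, along the tool's axes as they then stand; what a row does not reach is not made up. A row lasts 1/10 s, in which the tool goes at most 50 mm and 8.59 degrees, less where a joint would pass 70% of its speed; a pose out of reach is approached as far as the arm can. A call is refused whole if a number of a shift passes 0.05 or a number of a turn 0.15, either way. A call with a gripper value outside its range is refused whole. The fingers move at their own pace and stop on an object; "squeeze" is the grip in N (left out, the last holds). Time passes only in rows, so rows that do not move let the fingers close. It gives the time, the measured TCP pose, the force, the opening and the grip force at its end, in the units of the state.
- ctrl.get_obs(): the state, without advancing time (a new reading comes with each control period).
- ctrl.camera(name): name is "scene" or "top" or "wrist"; returns the picture (400x640x3 uint8, red, green, blue); there is no depth.
- ctrl.camera_model(name): a dict with "intrinsics" (3x3 intrinsics, pixels), "rvec" (rotation vector, rad) and "tvec" (3), from world to camera coordinates, as OpenCV has them. Camera axes: x right, y down, z forward; pixel columns grow to the right and rows downward; lengths in m; the calibration is good to about 2 mm. A picture is of the moment at which its call begins: read the wrist's pose just before it. camera_model takes no time and is no camera call; for the wrist camera it gives the pose at the moment of the call.
- ctrl.hand_in(): hands the job in; it is judged then, once.
The state is a dict: "time_s": time; "qpos": joint angles; "joint_vel": joint speeds; "tau": joint torques, N m; "ee_pos": TCP position; "eef_rot": TCP orientation; "force": force on the tool from outside, world axes, zero at the start; "moment": the same for the moment, N m; "grip_width": finger opening in m; "grip_force": force on a finger pad.
Only numpy, scipy, OpenCV 4.12 (cv2) and the standard library are available. Lean on these libraries where they do the work, as an engineer would, in place of code of your own. Each camera call takes 0.05 s, during which the arm holds its last target. There are 200 camera calls.

## Working session

There is one attempt and no reset: what is moved stays moved. The work goes in short steps, Python scripts to look and compute and a tool call to move; the robot and the scene stay as the last step left them, time stands still between calls to the robot, and variables do not carry over. Pictures are saved under pics/ and viewed, at most 12 in all, crops included, and the job is handed in when it is done.

Besides the shell and the picture viewer there is one more tool, called after "Emit:" as name([rows], argument=value, ...), one row to a line, values as JSON. jog_arm: Moves the arm, as the interface text tells. Its arguments: {"type":"object","properties":{"motion":{"type":"array"},"squeeze":{"type":"number"}},"required":["motion"]}

```bash
ls; mkdir -p pics
python3 - <<'E'
from station import ctrl
import cv2
o=ctrl.get_obs();print({k:o[k] for k in('time_s','ee_pos','eef_rot','grip_width','force')},ctrl.pinch_z)
for n in('scene','top'):
    cv2.imwrite(f'pics/{n}0.png',ctrl.camera(n)[:,:,::-1])
    m=ctrl.camera_model(n);print(n,m)
E
```

```text
pics
{'time_s': 0.0, 'ee_pos': array([0.13802064, 0.53212536, 0.20489684]), 'eef_rot': array([-3.14045519e+00, -6.62847419e-05,  2.88778240e+00]), 'grip_width': 0.0940249913019225, 'force': array([0.17104343, 0.13501598, 0.28941623])} 0.0188
scene {'intrinsics': array([[425.30546367,   0.        , 324.41109085],
       [  0.        , 425.30546367, 208.24844956],
       [  0.        ,   0.        ,   1.        ]]), 'rvec': array([ 1.99790488,  1.34605043, -0.59191984]), 'tvec': array([-0.12627974, -0.34775093,  1.28440038])}
top {'intrinsics': array([[362.08074889,   0.        , 318.18914505],
       [  0.        , 362.08074889, 199.36712691],
       [  0.        ,   0.        ,   1.        ]]), 'rvec': array([ 2.1720141 , -2.19813626,  0.05811278]), 'tvec': array([-0.08925102,  0.54366447,  0.98107692])}
```

View pics/top0.png

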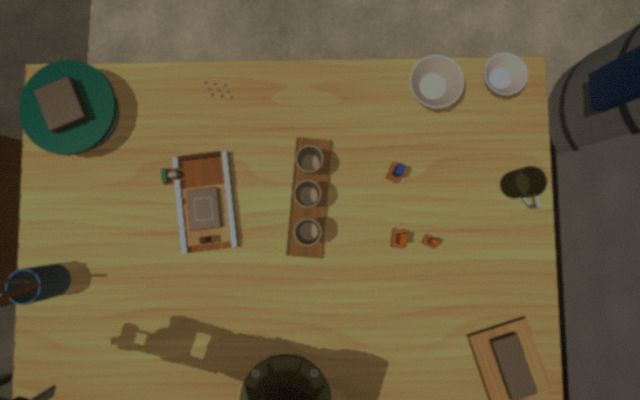

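View pics/scene0.png

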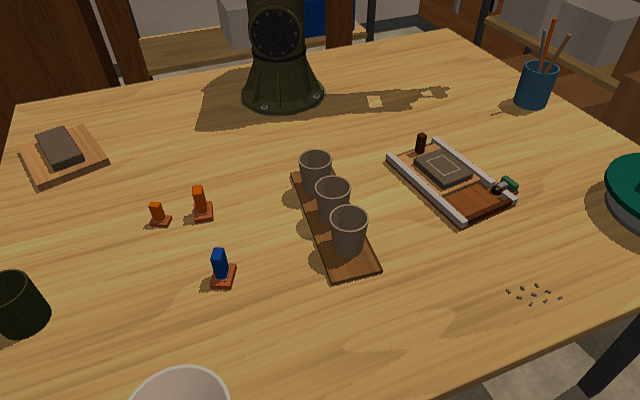

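The top view shows the jig (rails at u≈180 and 230, knob at (207,240), green-backed roller at (165,175)), three cups along u≈308, the orange stamp at (400,238), a smaller decoy at (431,240) and the blue stamp at (397,172). The scene view agrees. Next I get rough positions using masks.

```bash
cat > h.py <<'E'
from station import ctrl
import cv2, numpy as np
from scipy.spatial.transform import Rotation as Ro
def ray(m,p,z):
    """pixels (N,2) -> world points on plane height z"""
    R=cv2.Rodrigues(m['rvec'])[0]; c=-R.T@m['tvec']
    n=cv2.undistortPoints(np.float64(p).reshape(-1,1,2),m['intrinsics'],None).reshape(-1,2)
    d=np.c_[n,np.ones(len(n))]@R
    return c+d*((z-c[2])/d[:,2])[:,None]
def blobs(mask,amin=8):
    cs,_=cv2.findContours(mask.astype(np.uint8),cv2.RETR_EXTERNAL,cv2.CHAIN_APPROX_NONE)
    return sorted([c.reshape(-1,2) for c in cs if cv2.contourArea(c)>=amin],key=lambda c:-cv2.contourArea(c))
def cen(c):
    M=cv2.moments(c.reshape(-1,1,2)); return np.array([M['m10'],M['m01']])/M['m00']
E
python3 - <<'E'
from h import *
im=cv2.imread('pics/top0.png'); m=ctrl.camera_model('top')
hsv=cv2.cvtColor(im,cv2.COLOR_BGR2HSV);H,S,V=cv2.split(hsv)
R=cv2.Rodrigues(m['rvec'])[0];print('cam',-R.T@m['tvec'])
def rep(n,mask,z,roi,amin=8):
    u0,v0,u1,v1=roi;k=np.zeros_like(mask);k[v0:v1,u0:u1]=mask[v0:v1,u0:u1]
    for c in blobs(k,amin)[:3]:
        r=cv2.minAreaRect(c);w=ray(m,cv2.boxPoints(r),z)[:,:2]
        print(n,cen(c).round(1),cv2.contourArea(c),'c',ray(m,[cen(c)],z)[0,:2].round(3),'box',w.round(3).tolist())
rep('orange',(H>8)&(H<16)&(S>225)&(V>120),.072,(380,220,450,260))
rep('blue',(H>105)&(H<130)&(S>150),.072,(380,150,420,190))
rep('rail',(S<60)&(V>110),.024,(160,140,245,260),40)
rep('knob',(V<50),.07,(190,225,225,255))
for p in [(400,233),(400,238),(403,244),(396,243),(397,178),(310,159),(205,209),(207,160)]: print(p,hsv[p[1],p[0]])
a=cv2.resize(im[140:265,150:250],None,fx=4,fy=4,interpolation=cv2.INTER_CUBIC)
b=cv2.resize(im[140:265,370:450],None,fx=4,fy=4,interpolation=cv2.INTER_CUBIC)
cv2.imwrite('pics/c0.png',np.hstack([a,b]))
w=ctrl.camera('wrist');cv2.imwrite('pics/w0.png',w[:,:,::-1]);print(ctrl.camera_model('wrist'))
E
```

```text
cam [ 0.48016475 -0.10469968  1.01218996]
rail [228.5 199.2] 450.0 c [0.545 0.15 ] box [[0.681, 0.174], [0.683, 0.158], [0.416, 0.127], [0.414, 0.144]]
rail [179.8 216.6] 365.5 c [0.499 0.284] box [[0.6, 0.304], [0.602, 0.287], [0.401, 0.264], [0.399, 0.28]]
rail [174.4 161.8] 46.5 c [0.651 0.3  ] box [[0.667, 0.307], [0.667, 0.293], [0.636, 0.293], [0.637, 0.307]]
knob [207.7 239.2] 8.0 c [0.439 0.192] box [[0.442, 0.196], [0.442, 0.186], [0.434, 0.186], [0.434, 0.196]]
(400, 233) [ 12 179 100]
(400, 238) [ 14 224 117]
(403, 244) [ 14 201 127]
(396, 243) [ 13 168 105]
(397, 178) [ 13 160 110]
(310, 159) [16 86 83]
(205, 209) [ 16  79 103]
(207, 160) [ 13 179 104]
{'intrinsics': array([[277.43432257,   0.        , 318.1391683 ],
       [  0.        , 277.43432257, 197.39542904],
       [  0.        ,   0.        ,   1.        ]]), 'rvec': array([-2.30566387, -1.7843653 , -0.24570268]), 'tvec': array([-0.54935487, -0.027137  ,  0.39078618])}
```

View pics/c0.png

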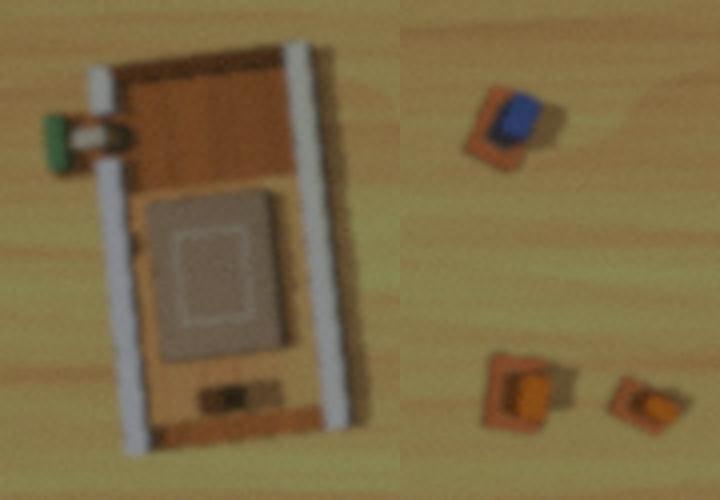

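View pics/w0.png

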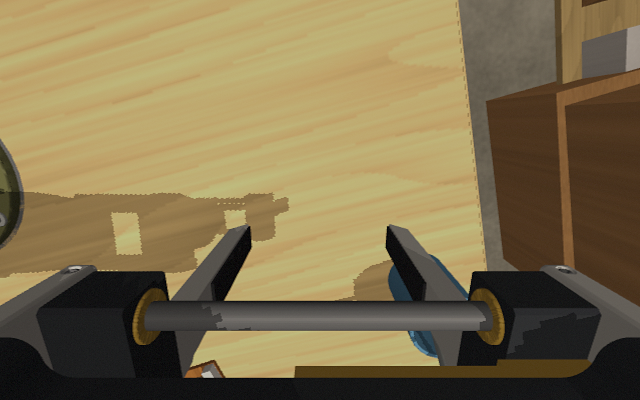

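The crop shows the tile outline at crop px ~(215,275), the knob top near (212,397) with its shadow to the right, and the orange stamp's plate nearly axis-aligned. The wrist view shows only bare table. Now I work out the wrist-camera geometry and the knob approach.

```bash
cat >> h.py <<'E'
def tool():
    o=ctrl.get_obs(); return np.array(o['ee_pos']), Ro.from_euler('xyz',o['eef_rot']).as_matrix()
def togo(p,yawy):
    """shift in current tool axes and turn about tool z so tool y lies along world angle yawy (mod pi)"""
    P,R=tool(); s=R.T@(np.array(p)-P); a=np.arctan2(R[1,1],R[0,1]); d=(yawy-a+np.pi/2)%np.pi-np.pi/2
    print('at',P.round(4),'shift',s.round(4),'turn z',round(-d,4),'tilt rv',np.cross(R[:,2],[0,0,-1]).round(4))
E
python3 - <<'E'
from h import *
m=ctrl.camera_model('wrist');P,R=tool();Rc=cv2.Rodrigues(m['rvec'])[0];c=-Rc.T@m['tvec']
print('cam in tool',(R.T@(c-P)).round(3),'cam axes in tool\n',(R.T@Rc.T).round(3))
t=ctrl.camera_model('top')
px=lambda u,v,x0=150:[x0+u/4-.4,140+v/4-.4]
for n,p,z in[('knobtop',px(212,397),.07),('mark',px(215,275),.036),('roller',px(118,138),.024),('endstop inner',px(210,80),.024)]:print(n,ray(t,[p],z)[0].round(4))
print('orange plate',ray(t,[px(u,v,270) for u,v in[(490,355),(552,358),(548,432),(485,428)]] if 0 else [px(u-400,v,370) for u,v in[(490,355),(552,358),(548,432),(485,428)]],.014).round(4))
print('decoy',ray(t,[px(240,403,370)],.01),'blue',ray(t,[px(118,115,370)],.07))
g=ray(t,[(310,159),(307,194),(308,232),(300,138),(332,138),(289,255),(324,257)],.092);print(g.round(3))
togo([.44,.205,.15],np.pi/2+.115)
E
```

```text
cam in tool [ 0.08  -0.001 -0.179] cam axes in tool
 [[ 0.    -0.963 -0.27 ]
 [ 1.    -0.     0.001]
 [-0.001 -0.27   0.963]]
knobtop [0.4401 0.2052 0.07  ]
mark [0.5208 0.2151 0.036 ]
roller [0.6166 0.2868 0.024 ]
endstop inner [0.6561 0.2236 0.024 ]
orange plate [[ 0.4606 -0.2975  0.014 ]
 [ 0.458  -0.3399  0.014 ]
 [ 0.4077 -0.3358  0.014 ]
 [ 0.4109 -0.2929  0.014 ]]
decoy [[ 0.42647888 -0.40026713  0.01      ]] blue [[ 0.61789888 -0.30880313  0.07      ]]
[[ 0.642 -0.077  0.092]
 [ 0.552 -0.068  0.092]
 [ 0.455 -0.07   0.092]
 [ 0.697 -0.051  0.092]
 [ 0.696 -0.134  0.092]
 [ 0.398 -0.021  0.092]
 [ 0.392 -0.109  0.092]]
at [0.138  0.5322 0.205 ] shift [-0.3744 -0.2408  0.0552] turn z -0.3688 tilt rv [ 0.0008 -0.0002  0.    ]
```

Emit:
jog_arm([
  [-0.04,-0.026,0.005,0,0,0,1],
  [-0.042,-0.027,0.005,0,0,0,1],
  [-0.042,-0.027,0.005,0,0,0,1],
  [-0.042,-0.027,0.005,0,0,0,1],
  [-0.042,-0.027,0.005,0,0,0,1],
], squeeze=25)

```text
time_s: 0.65
ee_pos: [0.3062, 0.3493, 0.1803]
eef_rot: [3.142, 0.0, 2.888]
force: [0.1, 0.2, 0.9]
grip_width: 0.0942
grip_force: 0.0
```

Emit:
jog_arm([
  [-0.042,-0.027,0.005,0,0,0,1],
  [-0.042,-0.027,0.005,0,0,0,1],
  [-0.042,-0.027,0.005,0,0,0,1],
  [-0.04,-0.026,0.005,0,0,0,1],
  [0,0,0,0,0,-0.12,1],
])

```text
time_s: 1.15
ee_pos: [0.4411, 0.2024, 0.1597]
eef_rot: [-3.141, -0.001, 3.003]
force: [-0.9, 0.4, 0.5]
grip_width: 0.094
grip_force: 0.0
```

Emit:
jog_arm([
  [0,0,0,0,0,-0.125,1],
  [0,0,0,0,0,-0.124,1],
  [0,0,0,0,0,0,1],
  [0,0,0,0,0,0,1],
])

```text
time_s: 1.55
ee_pos: [0.4387, 0.2061, 0.1605]
eef_rot: [-3.142, -0.0, -3.03]
force: [0.9, -0.0, -0.3]
grip_width: 0.0939
grip_force: 0.0
```

Run:
```python
from h import *
m=ctrl.camera_model('wrist');togo([.437,.205,.15],np.pi/2+.115)
cv2.imwrite('pics/w1.png',ctrl.camera('wrist')[:,:,::-1])
np.savez('w1.npz',**m)
```

```text
at [0.4387 0.2061 0.1605] shift [ 0.0018 -0.0009  0.0105] turn z -0.0034 tilt rv [ 0.0001 -0.0002  0.    ]
```

View pics/w1.png

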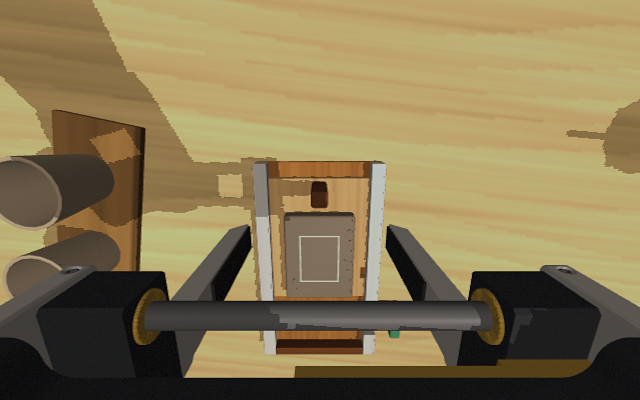

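The wrist view shows the knob at (319,182..208), the outline at about (299..340, 236..282), and rails with inner edges near u≈268 and 372. I measure these more finely.

```bash
python3 - <<'E'
from h import *
m=dict(np.load('w1.npz'));im=cv2.imread('pics/w1.png');hsv=cv2.cvtColor(im,cv2.COLOR_BGR2HSV)
print('knob V',im[176:216,319].max(1)); print('row190',im[190,300:340].max(1)); print('row203',im[203,300:340].max(1))
g=im.min(2)>140; k=np.zeros_like(g); k[225:295,290:350]=g[225:295,290:350]
c=blobs(k,100)[0]; r=cv2.minAreaRect(c); b=ray(m,cv2.boxPoints(r),.036); print('mark',r,b.mean(0).round(4),b[:,:2].round(4).tolist(),[np.linalg.norm(b[i]-b[i-1]).round(4) for i in range(4)])
for i in range(2):
    d=b[i]-b[i-1];print('dir',np.arctan2(d[1],d[0]))
E
python3 - <<'E'
import cv2
im=cv2.imread('pics/w1.png')
cv2.imwrite('pics/w1c.png',cv2.resize(im[155:360,240:400],None,fx=3.7,fy=2.9,interpolation=cv2.INTER_NEAREST))
E
```

```text
knob V [164  84 152 197 193  96  33  38  39  39  40  41  43  42  43  48  62  63
  66  67  66  66  68  67  65  64  63  65  64  64  56  66 159 191 186 122
  64  49  55  59]
row190 [137 137 134 134 133 133 133 136 138 141 124  51  40  44  43  42  41  43
  43  43  39  41  43  43  41  41  37 115 179 192 190 187 181 174 173 178
 183 186 189 190]
row203 [191 191 192 191 191 190 191 191 192 195 174  42  58  65  64  65  66  64
  66  65  64  64  64  61  61  59  62 102 160 194 188 187 186 184 181 179
 182 186 189 189]
mark ((319.0, 258.5), (45.0, 40.0), 90.0) [0.521  0.2164 0.036 ] [[0.4936, 0.1895], [0.4884, 0.2365], [0.5482, 0.2444], [0.5537, 0.1951]] [np.float64(0.0603), np.float64(0.0472), np.float64(0.0603), np.float64(0.0496)]
dir -3.0483355560643135
dir 1.6822853416765935
```

View pics/w1c.png

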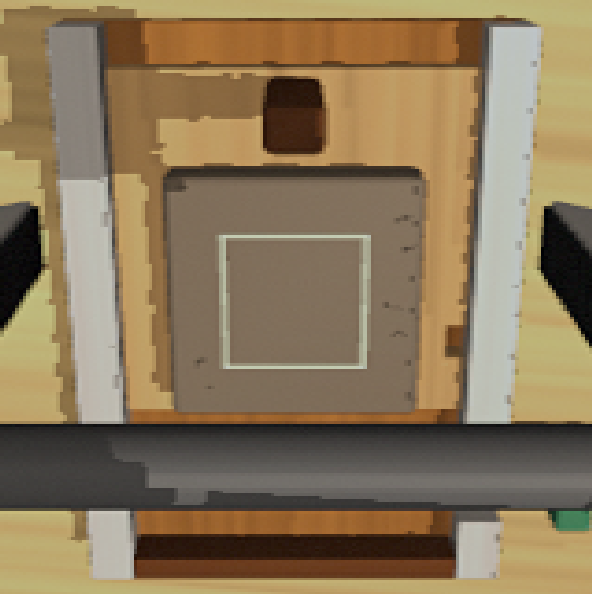

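The crop confirms the knob's position and the tile outline (sides 60×47 mm, matching the top view within 1.5 mm). Now I descend onto the knob and grip it.

Emit:
jog_arm([
  [0.001,0.001,0.03,0,0,0,0.6],
  [0,0,0.04,0,0,0,0.3],
  [0,0,0.035,0,0,0,0.3],
  [0,0,0.024,0,0,0,0.2],
  [0,0,0,0,0,0,-0.2],
])

```text
time_s: 2.1
ee_pos: [0.436, 0.2064, 0.029]
eef_rot: [-3.14, -0.005, -3.028]
force: [-0.2, 0.1, 1.3]
grip_width: 0.0574
grip_force: 0.0
```

Emit:
jog_arm([
  [0,0,0,0,0,0,-1],
  [0,0,0,0,0,0,-1],
  [0,0,0,0,0,0,-1],
  [0,0,0,0,0,0,-1],
])

```text
time_s: 2.5
ee_pos: [0.4381, 0.2072, 0.0325]
eef_rot: [3.141, 0.002, -3.027]
force: [0.6, 0.7, 0.4]
grip_width: 0.0251
grip_force: 0.0
```

Emit:
jog_arm([
  [0,0,0,0,0,0,-1],
  [0,0,0,0,0,0,-1],
  [0,0,0,0,0,0,-1],
])

```text
time_s: 2.8
ee_pos: [0.4379, 0.2071, 0.0321]
eef_rot: [3.141, 0.001, -3.027]
force: [-1.5, -0.4, 6.8]
grip_width: 0.0181
grip_force: 25.0
```

Emit:
jog_arm([
  [-0.008,0,0,0,0,0,-1],
  [-0.01,0,0,0,0,0,-1],
  [-0.01,0,0,0,0,0,-1],
  [-0.01,0,0,0,0,0,-1],
  [-0.01,0,0,0,0,0,-1],
])

```text
time_s: 3.3
ee_pos: [0.4854, 0.2124, 0.0321]
eef_rot: [-3.141, -0.001, -3.027]
force: [-6.3, -3.3, 10.0]
grip_width: 0.0176
grip_force: 25.1
```

Emit:
jog_arm([
  [-0.004,0,0,0,0,0,-1],
  [-0.004,0,0,0,0,0,-1],
  [-0.002,0,0,0,0,0,-1],
  [-0.002,0,0,0,0,0,-1],
  [-0.002,0,0,0,0,0,-1],
])

```text
time_s: 3.8
ee_pos: [0.4991, 0.2139, 0.0321]
eef_rot: [-3.141, -0.0, -3.027]
force: [-5.1, -3.7, 8.9]
grip_width: 0.018
grip_force: 25.0
```

Emit:
jog_arm([
  [-0.001,0,0,0,0,0,-1],
  [-0.001,0,0,0,0,0,-1],
  [0,0,0,0,0,0,-1],
])

```text
time_s: 4.1
ee_pos: [0.5012, 0.2142, 0.0321]
eef_rot: [-3.141, -0.0, -3.027]
force: [-4.5, -2.9, 7.9]
grip_width: 0.0181
grip_force: 25.0
```

Emit:
jog_arm([
  [-0.001,0,0,0,0,0,-1],
  [-0.001,0,0,0,0,0,-1],
  [-0.001,0,0,0,0,0,-1],
  [0,0,0,0,0,0,-1],
])

```text
time_s: 4.5
ee_pos: [0.5042, 0.2145, 0.0321]
eef_rot: [-3.141, -0.0, -3.027]
force: [-3.8, -3.1, 8.1]
grip_width: 0.018
grip_force: 25.0
```

Emit:
jog_arm([
  [-0.001,0,0,0,0,0,-1],
  [-0.001,0,0,0,0,0,-1],
  [0,0,0,0,0,0,-1],
])

```text
time_s: 4.8
ee_pos: [0.5062, 0.2147, 0.0321]
eef_rot: [-3.141, -0.0, -3.027]
force: [-3.8, -2.4, 8.1]
grip_width: 0.0182
grip_force: 25.0
```

Emit:
jog_arm([
  [-0.001,0,0,0,0,0,-1],
  [-0.001,0,0,0,0,0,-1],
  [0,0,0,0,0,0,-1],
])

```text
time_s: 5.1
ee_pos: [0.5083, 0.215, 0.0321]
eef_rot: [-3.142, 0.0, -3.027]
force: [-2.6, -2.7, 7.4]
grip_width: 0.0176
grip_force: 25.0
```

Emit:
jog_arm([
  [-0.001,0,0,0,0,0,-1],
  [0,0,0,0,0,0,-1],
])

```text
time_s: 5.3
ee_pos: [0.5093, 0.2151, 0.0321]
eef_rot: [-3.142, 0.0, -3.027]
force: [-2.9, -2.6, 7.5]
grip_width: 0.0178
grip_force: 25.0
```

Emit:
jog_arm([
  [-0.001,0,0,0,0,0,-1],
  [0,0,0,0,0,0,-1],
])

```text
time_s: 5.5
ee_pos: [0.5104, 0.2153, 0.0321]
eef_rot: [-3.142, 0.0, -3.027]
force: [-1.3, -2.3, 5.8]
grip_width: 0.0178
grip_force: 25.1
```

Emit:
jog_arm([
  [-0.001,0,0,0,0,0,-1],
  [0,0,0,0,0,0,-1],
])

```text
time_s: 5.7
ee_pos: [0.5114, 0.2154, 0.0321]
eef_rot: [3.142, 0.001, -3.027]
force: [-1.6, -2.7, 6.6]
grip_width: 0.0177
grip_force: 25.1
```

Emit:
jog_arm([
  [-0.001,0,0,0,0,0,-1],
  [0,0,0,0,0,0,-1],
])

```text
time_s: 5.9
ee_pos: [0.5125, 0.2155, 0.0321]
eef_rot: [3.142, 0.001, -3.027]
force: [-0.7, -1.7, 5.2]
grip_width: 0.0178
grip_force: 25.1
```

Emit:
jog_arm([
  [-0.001,0,0,0,0,0,-1],
  [0,0,0,0,0,0,-1],
])

```text
time_s: 6.1
ee_pos: [0.5135, 0.2156, 0.0322]
eef_rot: [3.142, 0.001, -3.027]
force: [-1.6, -1.2, 5.6]
grip_width: 0.018
grip_force: 25.1
```

Run:
```python
from h import *
im=ctrl.camera('top')[:,:,::-1]
b=cv2.resize(ctrl.camera('wrist')[155:360,240:400,::-1],None,fx=2.5,fy=2.5,interpolation=cv2.INTER_NEAREST)
a=cv2.resize(im[140:265,160:245],None,fx=4.1,fy=4.1,interpolation=cv2.INTER_CUBIC)
cv2.imwrite('pics/c2.png',np.hstack([a[:512],b[:512]]));print(a.shape,b.shape)
```

```text
(512, 348, 3) (512, 400, 3)
```

View pics/c2.png

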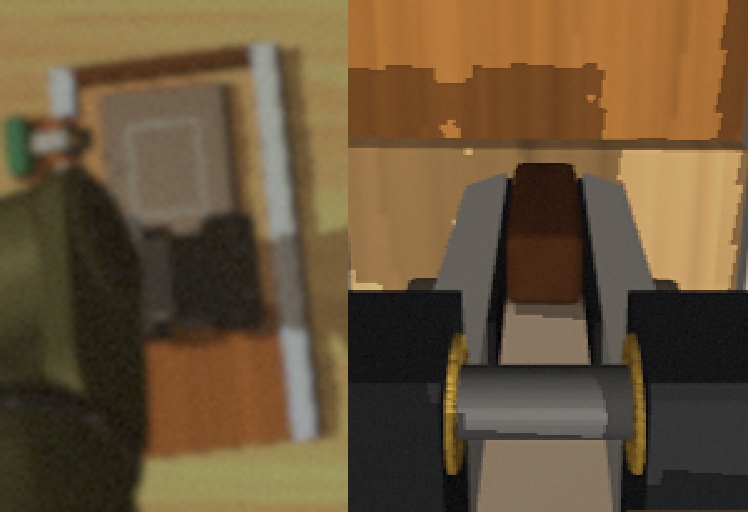

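Emit:
jog_arm([
  [-0.001,0,0,0,0,0,-1],
  [0,0,0,0,0,0,-1],
])

```text
time_s: 6.4
ee_pos: [0.5142, 0.2156, 0.0321]
eef_rot: [-3.141, -0.0, -3.027]
force: [-3.6, -3.2, 7.9]
grip_width: 0.0181
grip_force: 25.0
```

Emit:
jog_arm([
  [-0.001,0,0,0,0,0,-1],
  [0,0,0,0,0,0,-1],
])

```text
time_s: 6.6
ee_pos: [0.5149, 0.2156, 0.0321]
eef_rot: [-3.141, -0.001, -3.027]
force: [-5.9, -4.7, 9.4]
grip_width: 0.0182
grip_force: 25.0
```

Emit:
jog_arm([
  [-0.001,0,0,0,0,0,-1],
  [0,0,0,0,0,0,-1],
])

```text
time_s: 6.8
ee_pos: [0.5158, 0.2157, 0.0321]
eef_rot: [-3.141, -0.001, -3.027]
force: [-6.7, -5.3, 8.5]
grip_width: 0.0179
grip_force: 25.0
```

Emit:
jog_arm([
  [-0.001,0,0,0,0,0,-1],
  [0,0,0,0,0,0,-1],
])

```text
time_s: 7.0
ee_pos: [0.5163, 0.2158, 0.032]
eef_rot: [-3.141, -0.002, -3.027]
force: [-10.4, -4.7, 11.3]
grip_width: 0.0175
grip_force: 25.0
```

Emit:
jog_arm([
  [-0.002,0,0,0,0,0,-1],
  [0,0,0,0,0,0,-1],
])

```text
time_s: 7.2
ee_pos: [0.5174, 0.2158, 0.0318]
eef_rot: [-3.141, -0.005, -3.027]
force: [-16.2, -6.2, 15.4]
grip_width: 0.0178
grip_force: 25.0
```

Emit:
jog_arm([
  [0.002,0,0,0,0,0,-1],
  [0.002,0,0,0,0,0,-1],
  [0.001,0,0,0,0,0,-1],
  [0,0,0,0,0,0,-1],
])

```text
time_s: 7.6
ee_pos: [0.5146, 0.2158, 0.0319]
eef_rot: [3.142, 0.001, -3.027]
force: [2.3, -3.7, 3.0]
grip_width: 0.0177
grip_force: 25.0
```

Emit:
jog_arm([
  [0,0,0,0,0,0,-0.5],
  [0,0,0,0,0,0,-0.3],
  [0,0,0,0,0,0,-0.2],
  [0,0,0,0,0,0,-0.2],
  [0,0,0,0,0,0,-0.2],
])

```text
time_s: 8.1
ee_pos: [0.514, 0.2159, 0.0315]
eef_rot: [-3.142, -0.0, -3.026]
force: [0.4, 0.3, 0.4]
grip_width: 0.0375
grip_force: 0.0
```

Run:
```python
from h import *
togo([.436,-.316,.19],np.pi/2-.05)
```

```text
at [0.514  0.2159 0.0315] shift [ 0.1388 -0.5194 -0.1585] turn z 0.1654 tilt rv [ 0.0001 -0.0002  0.    ]
```

Emit:
jog_arm([
  [0,0,-0.035,0,0,0,-0.1],
  [0,0,-0.045,0,0,0,0],
  [0,0,-0.045,0,0,0,0.2],
  [0.04,0,-0.02,0,0,0,0.6],
  [0.035,0,0,0,0,0,1],
])

```text
time_s: 8.6
ee_pos: [0.4396, 0.2074, 0.1793]
eef_rot: [3.14, 0.005, -3.027]
force: [0.7, -0.1, -1.0]
grip_width: 0.0673
grip_force: 0.0
```

Emit:
jog_arm([
  [0,0,0,0,0,0,1],
  [0,0,0,0,0,0,1],
  [0,0,0,0,0,0,1],
])

```text
time_s: 8.9
ee_pos: [0.4403, 0.2073, 0.1765]
eef_rot: [3.142, 0.0, -3.027]
force: [-0.3, -0.7, 0.2]
grip_width: 0.0911
grip_force: 0.0
```

Run:
```python
from h import *
print(tool()[0]);m=ctrl.camera_model('wrist');im=ctrl.camera('wrist')[:,:,::-1].copy()
cv2.imwrite('pics/w3.png',im);np.savez('w3.npz',**m)
g=im.min(2)>140; k=np.zeros_like(g); k[200:299,280:350]=g[200:299,280:350]
c=blobs(k,100)[0]; r=cv2.minAreaRect(c); b=ray(m,cv2.boxPoints(r),.036); print('mark',r,b.mean(0).round(4),[np.linalg.norm(b[i]-b[i-1]).round(4) for i in range(4)])
```

```text
[0.44027777 0.20730117 0.17649034]Traceback (most recent call last):
  File "<stdin>", line 5, in <module>
IndexError: list index out of range
```

View pics/w3.png

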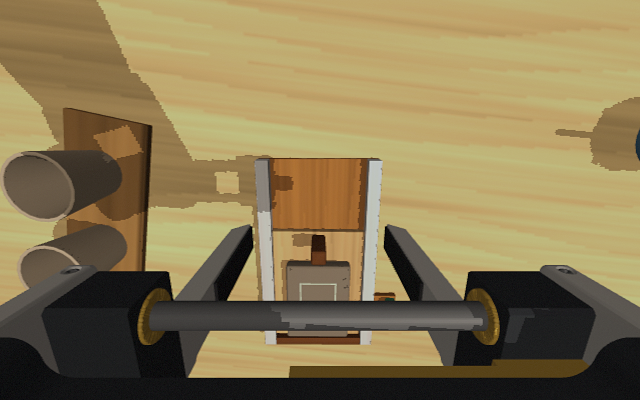

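The sled is home up against the stop end: the tile is next to the dark end stop at (318,335), with bare base behind it, and the mark is partly hidden. I move over to the stamp and recheck the sled from the top camera there.

Emit:
jog_arm([
  [0.006,-0.047,0,0,0,0,1],
  [0.006,-0.047,0,0,0,0,1],
  [0.006,-0.047,0,0,0,0,1],
  [0.006,-0.047,0,0,0,0,1],
  [0.006,-0.047,0,0,0,0,1],
])

```text
time_s: 9.45
ee_pos: [0.437, -0.0318, 0.1764]
eef_rot: [3.142, -0.0, -3.026]
force: [0.7, 0.4, -0.1]
grip_width: 0.0941
grip_force: 0.0
```

Emit:
jog_arm([
  [0.006,-0.047,0,0,0,0,1],
  [0.006,-0.047,0,0,0,0,1],
  [0.006,-0.047,0,0,0,0,1],
  [0.006,-0.047,0,0,0,0,1],
  [0.006,-0.047,0,0,0,0,1],
])

```text
time_s: 9.95
ee_pos: [0.4339, -0.2691, 0.1761]
eef_rot: [3.141, -0.0, -3.027]
force: [0.1, 0.8, -0.1]
grip_width: 0.094
grip_force: 0.0
```

Emit:
jog_arm([
  [0.006,-0.047,0,0,0,0,1],
  [0,0,0,0,0,0.1,1],
  [0,0,0,0,0,0.1,1],
  [0,0,0,0,0,0,1],
  [0,0,0,0,0,0,1],
])

```text
time_s: 10.45
ee_pos: [0.4336, -0.3141, 0.1762]
eef_rot: [3.141, -0.001, 3.06]
force: [0.3, -0.4, -0.2]
grip_width: 0.094
grip_force: 0.0
```

Run:
```python
from h import *
togo([.434,-.316,.15],np.pi/2-.085);m=ctrl.camera_model('wrist');im=ctrl.camera('wrist')[:,:,::-1].copy()
cv2.imwrite('pics/w4.png',im);np.savez('w4.npz',**m)
t=ctrl.camera('top')[:,:,::-1];cv2.imwrite('pics/top4.png',t)
a=cv2.resize(im[150:330,230:430],None,fx=2.2,fy=2.2,interpolation=cv2.INTER_NEAREST)
b=cv2.resize(t[140:265,160:245],None,fx=4,fy=4,interpolation=cv2.INTER_CUBIC)
p=np.zeros((500,780,3),np.uint8);p[:,:340]=b;p[:396,340:]=a;cv2.imwrite('pics/c4.png',p)
```

```text
at [ 0.4336 -0.3141  0.1762] shift [-0.0005 -0.0018  0.0262] turn z 0.0031 tilt rv [-0.0004 -0.0005 -0.    ]
```

View pics/c4.png

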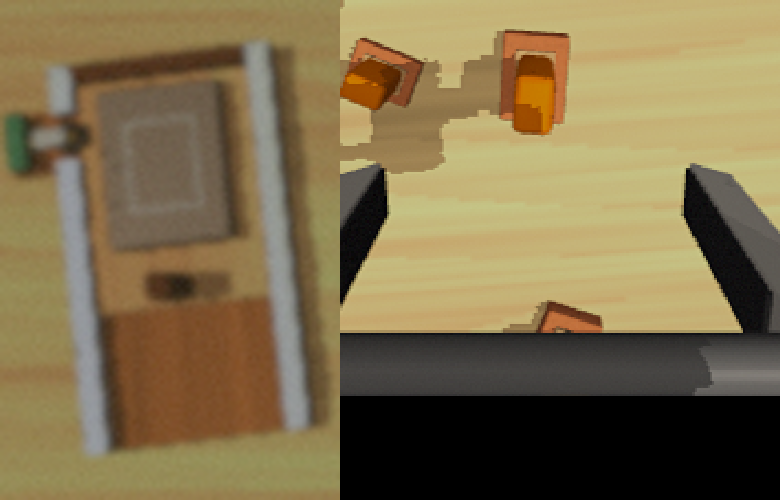

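In the wrist crop the orange stamp's plate has corners at crop px (505,30),(570,33),(563,125),(500,120) and its handle top is centred at about (534,105). The top crop shows the sled home, mark centre at crop px (163,161). I convert these to positions.

Run:
```python
from h import *
m=dict(np.load('w4.npz'));f=lambda u,v:[230+(u-340)/2.2-.3,150+v/2.2-.3]
b=ray(m,[f(*p) for p in[(503,31),(570,33),(563,126),(499,120)]],.014)
print('plate',b.round(4)[:,:2].tolist(),b.mean(0).round(4),[np.linalg.norm(b[i]-b[i-1]).round(4) for i in range(4)])
im=cv2.imread('pics/w4.png');H,S,V=cv2.split(cv2.cvtColor(im,cv2.COLOR_BGR2HSV))
def seg(k,z,n):
    q=np.zeros_like(k);q[160:215,295:345]=k[160:215,295:345]
    c=blobs(q,40)[0];r=cv2.minAreaRect(c);w=ray(m,cv2.boxPoints(r),z);print(n,r,w.mean(0).round(4),[np.linalg.norm(w[i]-w[i-1]).round(4) for i in range(4)])
    for i in(0,1):
        d=w[i]-w[i-1];print(np.arctan2(d[1],d[0]).round(3))
seg((H>8)&(H<25)&(S>235)&(V>150),.072,'top')
seg((H<12)&(S>100)&(S<235)&(V>120),.014,'plate')
t=ctrl.camera_model('top');mk=ray(t,[(160+163/4-.4,140+161/4-.4)],.036)[0];print('mark top',mk)
P0=np.array([.4379,.2071]);print('mark by knob',[.521+.5142-.4379,.2164+.2157-.2071])
```

```text
plate [[0.4051, -0.3297], [0.4093, -0.2923], [0.4637, -0.3], [0.4569, -0.337]] [ 0.4338 -0.3147  0.014 ] [np.float64(0.0523), np.float64(0.0376), np.float64(0.0549), np.float64(0.0376)]
top ((317.82916259765625, 196.9164581298828), (16.729101181030273, 25.8177490234375), 2.8624050617218018) [ 0.433  -0.3146  0.072 ] [np.float64(0.0179), np.float64(0.0284), np.float64(0.0175), np.float64(0.0284)]
-1.705
3.003
plate ((305.5, 187.0), (5.0, 30.0), 0.0) [ 0.4349 -0.3303  0.014 ] [np.float64(0.0064), np.float64(0.0389), np.float64(0.0062), np.float64(0.0389)]
-1.653
3.045
mark top [0.5984403  0.22388643 0.036     ]
mark by knob [0.5973000000000002, 0.22500000000000003]
```

Emit:
jog_arm([
  [0,-0.0005,0.03,0,0,0.038,0.6],
  [0,0,0.04,0,0,0,0.3],
  [0,0,0.04,0,0,0,0.2],
  [0,0,0.025,0,0,0,0.2],
  [0,0,0.01,0,0,0,0.1],
])

```text
time_s: 11.05
ee_pos: [0.4327, -0.3136, 0.0293]
eef_rot: [3.14, -0.003, 3.021]
force: [0.8, -0.1, -0.6]
grip_width: 0.0571
grip_force: 0.0
```

Emit:
jog_arm([
  [0,0,0,0,0,0,-0.3],
  [0,0,0,0,0,0,-1],
  [0,0,0,0,0,0,-1],
  [0,0,0,0,0,0,-1],
  [0,0,0,0,0,0,-1],
], squeeze=25)

```text
time_s: 11.55
ee_pos: [0.4338, -0.3147, 0.0324]
eef_rot: [-3.141, 0.001, 3.019]
force: [-0.3, 0.6, 5.1]
grip_width: 0.02
grip_force: 24.8
```

Emit:
jog_arm([
  [0,0,0,0,0,0,-1],
  [0,0,0,0,0,0,-1],
])

```text
time_s: 11.75
ee_pos: [0.4338, -0.3147, 0.0324]
eef_rot: [-3.141, 0.001, 3.019]
force: [-2.7, 1.3, 7.1]
grip_width: 0.0202
grip_force: 24.8
```

Emit:
jog_arm([
  [0,0,-0.02,0,0,0,-1],
  [0,0,-0.03,0,0,0,-1],
  [0,0,-0.04,0,0,0,-1],
  [0,0,-0.03,0,0,0,-1],
  [0,0,-0.02,0,0,0,-1],
])

```text
time_s: 12.25
ee_pos: [0.4338, -0.3147, 0.1741]
eef_rot: [-3.14, 0.002, 3.019]
force: [-0.2, -0.5, -1.7]
grip_width: 0.0199
grip_force: 24.8
```

Emit:
jog_arm([
  [0,0,0,0,0,-0.08,-1],
  [0,0,0,0,0,-0.08,-1],
  [0,0,0,0,0,-0.076,-1],
  [0,0,0,0,0,0,-1],
  [0,0,0,0,0,0,-1],
])

```text
time_s: 12.75
ee_pos: [0.4334, -0.3144, 0.1715]
eef_rot: [3.142, -0.0, -3.031]
force: [0.6, 0.6, -0.9]
grip_width: 0.02
grip_force: 24.8
```

Run:
```python
from h import *
togo([.5975,.2247,.12],np.pi/2+.114);print(tool()[1].round(3))
m=ctrl.camera_model('wrist');im=ctrl.camera('wrist')[:,:,::-1].copy();np.savez('w5.npz',**m)
cv2.imwrite('pics/w5.png',im);cv2.imwrite('pics/c5.png',cv2.resize(im[170:360,240:400],None,fx=3,fy=3,interpolation=cv2.INTER_NEAREST))
```

```text
at [ 0.4334 -0.3144  0.1715] shift [-0.2228  0.5176  0.0515] turn z -0.003 tilt rv [-0.0001 -0.0001 -0.    ]
[[-0.994 -0.111 -0.   ]
 [-0.111  0.994  0.   ]
 [ 0.     0.    -1.   ]]
```

View pics/c5.png

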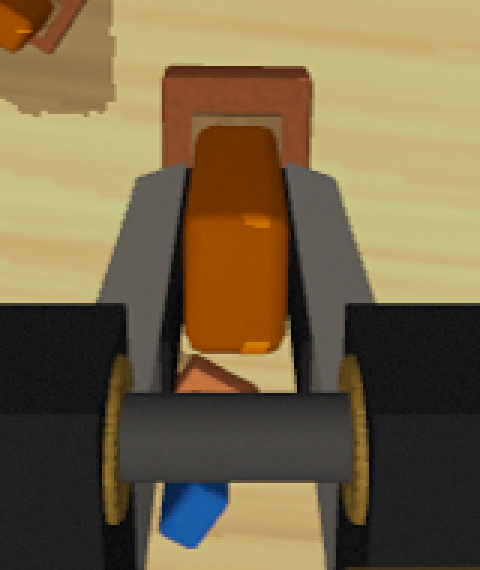

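The crop shows the stamp held square and level: handle top centred at crop px (237,283), plate rear top edge at v≈78.

Run:
```python
from h import *
m=dict(np.load('w5.npz'));P,R=tool();h=P[2]-.0324
f=lambda u,v:[240+u/3-.3,170+v/3-.3]
for n,p,z in[('top -x edge',(237,214),.072),('top +x edge',(237,353),.072),('plate -x edge',(237,77),.014),('plate L',(163,120),.014),('plate R',(312,120),.014)]:
    print(n,(R.T@(ray(m,[f(*p)],z+h)[0]-P))[:2].round(4))
```

```text
top -x edge [0.016  0.0001]
top +x edge [-0.0129  0.0001]
plate -x edge [0.0259 0.0003]
plate L [ 0.0148 -0.0181]
plate R [0.0148 0.019 ]
```

Emit:
jog_arm([
  [-0.018,0.043,0,0,0,0,-1],
  [-0.0186,0.043,0,0,0,0,-1],
  [-0.0186,0.043,0,0,0,0,-1],
  [-0.0186,0.043,0,0,0,0,-1],
  [-0.0186,0.043,0,0,0,0,-1],
])

```text
time_s: 13.3
ee_pos: [0.5012, -0.0885, 0.1717]
eef_rot: [-3.141, 0.0, -3.03]
force: [0.6, -0.6, -1.9]
grip_width: 0.0201
grip_force: 24.8
```

Emit:
jog_arm([
  [-0.0186,0.043,0,0,0,0,-1],
  [-0.0186,0.043,0,0,0,0,-1],
  [-0.0186,0.043,0,0,0,0,-1],
  [-0.0186,0.043,0,0,0,0,-1],
  [-0.0186,0.043,0,0,0,0,-1],
])

```text
time_s: 13.8
ee_pos: [0.5693, 0.1358, 0.1716]
eef_rot: [-3.142, 0.0, -3.03]
force: [1.4, -1.0, -1.8]
grip_width: 0.0198
grip_force: 24.8
```

Emit:
jog_arm([
  [-0.0186,0.043,0,0,0,0,-1],
  [-0.0186,0.043,0,0,0,0,-1],
  [0,0,0,0,0,0,-1],
  [0,0,0,0,0,0,-1],
  [0,0,0,0,0,0,-1],
])

```text
time_s: 14.3
ee_pos: [0.5962, 0.2224, 0.1715]
eef_rot: [-3.141, -0.0, -3.03]
force: [-0.3, 0.7, -1.4]
grip_width: 0.02
grip_force: 24.8
```

Run:
```python
from h import *
togo([.5975,.2247,.0784],np.pi/2+.114)
```

```text
at [0.5962 0.2224 0.1715] shift [-0.0015  0.0021  0.0931] turn z -0.0023 tilt rv [ 0.0003 -0.0003  0.    ]
```

Emit:
jog_arm([
  [-0.002,0.002,0.02,0,0,0,-1],
  [0,0,0.02,0,0,0,-1],
  [0,0,0.02,0,0,0,-1],
  [0,0,0.015,0,0,0,-1],
  [0,0,0.005,0,0,0,-1],
])

```text
time_s: 14.8
ee_pos: [0.5976, 0.2245, 0.0902]
eef_rot: [-3.141, -0.002, -3.03]
force: [-1.2, 0.2, -1.9]
grip_width: 0.02
grip_force: 24.8
```

Emit:
jog_arm([
  [0,0,0.005,0,0,0,-1],
  [0,0,0.004,0,0,0,-1],
  [0,0,0.003,0,0,0,-1],
  [0,0,0,0,0,0,-1],
  [0,0,0,0,0,0,-1],
])

```text
time_s: 15.3
ee_pos: [0.5982, 0.2257, 0.0799]
eef_rot: [3.141, 0.0, -3.028]
force: [0.3, -0.5, -0.8]
grip_width: 0.0198
grip_force: 24.8
```

Run:
```python
from h import *
togo([.5975,.2247,.0784],np.pi/2+.114)
m=ctrl.camera_model('wrist');im=ctrl.camera('wrist')[:,:,::-1].copy();np.savez('w6.npz',**m)
cv2.imwrite('pics/w6.png',im);cv2.imwrite('pics/c6.png',cv2.resize(im[140:340,220:420],None,fx=3,fy=3,interpolation=cv2.INTER_NEAREST))
```

```text
at [0.5982 0.2257 0.0799] shift [ 0.0008 -0.0009  0.0015] turn z -0.0008 tilt rv [-0.0001  0.0004  0.    ]
```

View pics/c6.png

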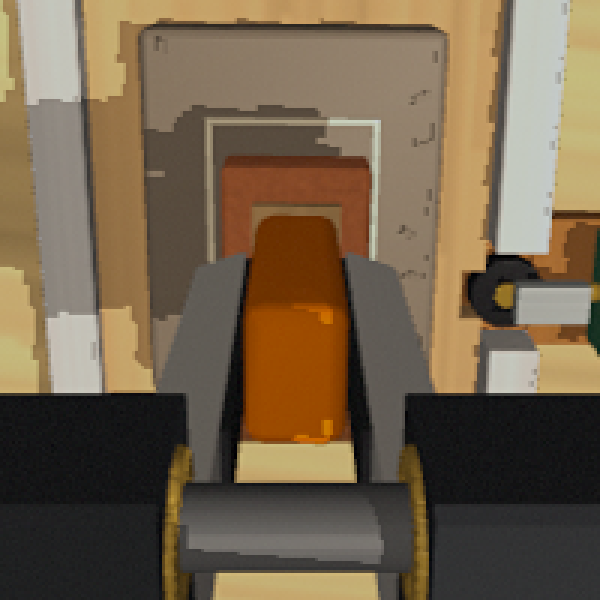

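The crop shows the roller seated in the sled's notch. The rectangle's near edge is at v≈121 with sides at u≈209 and 378, and the plate is inside it with its near edge at v≈157 and sides at u≈221 and 371.

Run:
```python
from h import *
m=dict(np.load('w6.npz'));P,R=tool();h=P[2]-.0324
f=lambda u,v:[220+u/3-.3,140+v/3-.3]
q=lambda p,z:(R.T@(ray(m,[f(*p)],z)[0]-P))[:2]
e=q((293,121),.036);l=q((209,170),.036);r=q((377,170),.036)
print('gap',h-.036,'mark centre in tool x',e[0]-.030,'y',(l[1]+r[1])/2,'width',r[1]-l[1])
e=q((293,157),h+.014);l=q((221,200),h+.014);r=q((371,200),h+.014)
print('stamp x',e[0]-.026,'y',(l[1]+r[1])/2,'width',r[1]-l[1])
```

```text
gap 0.011519379837974637 mark centre in tool x 0.0019818236046360155 y -0.0007622137710426215 width 0.04662209678749139
stamp x 0.0024654258632988667 y 2.5747207136276457e-05 width 0.037231603033756624
```

Emit:
jog_arm([
  [0,0,0,0,0,0,-1],
  [0,0,0,0,0,0,-1],
  [0,0,0,0,0,0,-1],
])

```text
time_s: 15.65
ee_pos: [0.5981, 0.2256, 0.0796]
eef_rot: [3.142, 0.0, -3.028]
force: [0.0, 0.0, -1.0]
grip_width: 0.0198
grip_force: 24.8
```

```bash
python3 -c "
from station import ctrl
print(ctrl.hand_in())"
```

```text
the job is handed in; nothing more can be done
None
```

I handed the job in at about 16 s (no verdict was returned): the sled is home with the roller in its notch and the knob released, and the orange stamp is held still and square about 11 mm above the clay, within about 1 mm of the mark's centre by the wrist camera.

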